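# Bring the red cup of the revolving desk caddy to its pointer and hold it there

### The job

Turn the revolving desk caddy anticlockwise (seen from above) until you feel it come up against its spring stop, then push on against the spring as far as it goes, so that the red cup with the glue stick stands squarely at the yellow pointer. The spring would push it back, so finish while holding: gripper closed on the bar handle on top of the caddy, keeping the red cup at the pointer and still. Leave the other things on the desk where they are.

Things in the scene. Friction and masses are not known exactly. Their poses are not given: they have to be found in the camera images.
- caddy: fixed round black foot of the caddy, 184 mm across, 12 mm high; origin under its centre, on the turning axis (z up). A yellow triangular pointer sticks out of its rim along its own -x axis. Place and yaw vary. On it turns a grey disc 176 mm across (top 25 mm above the desk) with five open cups, 72 degrees apart: one red with a glue stick, four black with small stationery, all fixed in them
- pointer_tip (a point): outer tip of the yellow pointer on the foot, 122 mm from the turning axis, 6 mm above the desk
- red_cup_rim (a point): centre of the red cup's rim, 62 mm from the turning axis, 83 mm above the desk; turns with the caddy. The black cups are of the same size, all 45 mm across; the glue stick in the red one is the highest thing in the cups, its top 118 mm above the desk
- handle: black bar handle on a post of 18 mm diameter on the turning axis, fixed to the turning disc: 62 mm long, 16 mm wide, from 130 mm to 164 mm above the desk, with free space round it above the cups. Origin on the turning axis at desk height; its own x axis runs along the bar, and its -x axis always points toward the red cup
- handle_mid (a point): middle of the bar handle, on the turning axis, 147 mm above the desk; axes as handle
- turntable (a joint): angle (rad) of the disc against its stop, growing anticlockwise from above: free turning with light friction (0.04 N m) from about -2.9 up to 0, where it meets the spring stop; starts between -2.6 and -1.0 and stays where it is left
- spring_stop (a joint): how far (rad) the spring stop is pushed in by turning on anticlockwise after turntable has reached 0: 0 unpushed, 0.16 fully in (hard end). The spring resists with 0.12 N m at 0, 0.26 N m at 0.16, and returns when let go. Red cup's direction = pointer's direction + turntable + this - 0.16, so it is at the pointer at turntable 0 and this 0.16
- tape_clear_a: bystander: white roll of clear tape lying flat, 98 mm across, 50 mm high; origin under its centre
- tape_clear_b: bystander: second, smaller white roll of clear tape lying flat, 91 mm across, 50 mm high; origin under its centre
- calculator: bystander: grey calculator on the papers, 128x86x16 mm; origin under its centre
- stapler: bystander: black stapler, 148 mm long, 49 mm high; origin under its centre
- marker: bystander: white marker with black cap lying on the desk, 132 mm long; origin under its centre
- ballpen: bystander: blue ball pen lying on the papers, 139 mm long; origin under its centre

How it is judged:
On the way:
1. the caddy has been turned up against its spring stop by the gripper (value of joint turntable above -0.03 rad and contact force between the fingers and caddy above 1 N), for 0.1 s.
At the end, for the whole second after the job is handed in: The caddy is against its spring stop (turntable above -0.03 rad) with the spring pushed in at least 0.115 of its 0.16 rad, so that the red cup is within about 4 degrees of the pointer, it stands still (each joint below 0.05 rad/s), and the fingers hold the bar handle with more than 3 N (value of joint turntable above -0.03 rad and value of joint spring_stop above 0.115 rad and velocity of joint turntable between -0.05 and 0.05 rad/s and velocity of joint spring_stop between -0.05 and 0.05 rad/s and contact force between the fingers and handle above 3 N); the arm keeps its last pose, push and grip.
It fails at once if another thing on the desk was shifted by more than 20 mm (distance of any of tape_clear_a, tape_clear_b, calculator, stapler, marker, ballpen from where it was at the start of the episode above 0.02 m).
It also fails if it takes over 56 s, if anything falls off the work surface, if the arm or the gripper's body presses on something with over 40 N, if the wrist force passes 120 N, or if a joint passes its speed limit or range.

### The arm

A 7-joint arm with a two-finger parallel gripper is mounted at the origin on a cart in front of the work surface, level with it; the furniture and walls round the work are solid. World frame = base frame: x ahead of the robot, y to its left, z up, the work surface at z = 0. Lengths are in m, angles in rad, forces in N, time in s.
With the tool pointing down it reaches from about 0.425 to 1.025 m from the base axis. Payload 3.6 kg.
Tool frame: the origin (TCP) lies between the finger pads; the fingertips stand 22 mm ahead of it and the grasp point (between the pads) lies 3 mm ahead of it (ctrl.finger_overhang is the distance from the TCP to the fingertips, in m); z points along the fingers, y is the line along which they close (so a half turn about z gives the same grasp; the last joint's range is limited). The gripper opens to 85 mm and grips with 20 to 120 N. Pads are 22 mm wide; open, the fingers measure 114 mm over their backs; the gripper's body (76 mm by 85 mm) begins 54 mm behind the grasp point. The pads swing forward as they close: fully open they stand 13 mm farther back than shut.
Start: joints at [-0.093, 0.591, 0.048, 1.609, -0.033, 0.943, -0.034], TCP at [0.725, 0, 0.253] pointing down, gripper open.
Joint ranges: [-2.69, 2.69], [-0.47, 2.24], [-1.27, 1.36], [0.19, 2.51], [-1.53, 4.68], [0.08, 2.07], [-3.09, 3.09]. Speed limits (rad/s): [2.57, 2.57, 3.14, 3.14, 3.14, 3.14, 3.14].

### API

Orientations are given as a rotation vector (axis times angle).
In Python, from workcell import ctrl gives the robot as it stands.
- The arm moves only by the shell command python3 -m pendant 'ROWS' [FORCE]. ROWS is a JSON object of lists of equal length, an entry for each row: "linear": the shift along the world's x, y, z in cm, a list of three; "spin": the turn about the world's z in rad; "grip": the finger opening in cm, from 0 to 8.54. In form: {"linear": [[tx, ty, tz], ...], "spin": [spin, ...], "grip": [grip, ...]}. A call has exactly 10 rows; each row is the pose to reach, as a shift and turn from the pose commanded when the call began; what a row does not reach only later rows make up. A row lasts 1/12 s, in which the tool goes at most 41.7 mm and 7.16 degrees, less where a joint would pass 70% of its speed; a pose out of reach is approached as far as the arm can. A call with a gripper value outside its range is refused whole. The fingers move at their own pace and stop on an object; FORCE is the grip in N (left out, the last holds). Time passes only in rows, so rows that repeat a pose let the fingers close, or fill a call up. It gives the time, the measured TCP pose, the force, the opening and the grip force at its end, in the units of the state.
- ctrl.get_obs(): the state, without advancing time (a new reading comes with each control period).
- ctrl.get_image(name): name is "scene" or "side" or "wrist"; returns a dict with "image" (400x640x3 uint8, red, green, blue), "z_map" (400x640 float32, m along the optical axis (not along the pixel's ray), 0 where there is no reading), "K" (3x3 intrinsics, pixels), "R" (3x3) and "t" (3): a world point X has camera coordinates R X + t. Camera axes: x right, y down, z forward; pixel columns grow to the right and rows downward; lengths in m; the calibration is good to about 2 mm. A picture is of the moment at which its call begins.
- ctrl.sign_off(): hands the job in; it is judged then, once.
The state is a dict: "time_s": time; "q": joint angles; "qd": joint speeds; "effort": joint torques, N m; "position": TCP position; "eef_rot": TCP orientation; "ft_force": force on the tool from outside, world axes, zero at the start; "torque": the same for the moment, N m; "grip_width": finger opening in m; "grasp_force": force on a finger pad.
Only numpy, scipy, OpenCV 4.12 (cv2) and the standard library are available. Lean on these libraries where they do the work, as an engineer would, in place of code of your own. Each camera call takes 0.05 s, during which the arm holds its last target. There are 200 camera calls.

## Working session

There is one attempt and no reset: what is moved stays moved. The work goes in short steps, Python scripts to look and compute and a shell command to move; the robot and the scene stay as the last step left them, time stands still between calls to the robot, and variables do not carry over. Pictures are saved under pics/ and viewed, at most 10 in all, crops included, and the job is handed in when it is done.

```bash
mkdir -p pics
python3 - <<'E'
from workcell import ctrl
import cv2,numpy as np
o=ctrl.get_obs();print({k:np.round(v,3).tolist() for k,v in o.items()})
for n in ("scene","wrist"):
    d=ctrl.get_image(n);cv2.imwrite(f"pics/{n}0.png",d["image"][:,:,::-1]);np.savez(f"{n}0.npz",**d)
    print(n,d["K"].round(1).tolist(),(-d["R"].T@d["t"]).round(3))
E
```

```text
{'time_s': 0.0, 'q': [-0.094, 0.592, 0.048, 1.61, -0.033, 0.943, -0.034], 'qd': [0.0, 0.0, 0.002, 0.0, 0.001, 0.0, -0.001], 'effort': [0.0, -54.868, 1.547, -19.812, 0.009, 0.009, -0.0], 'position': [0.724, 0.0, 0.252], 'eef_rot': [-2.22, -2.221, 0.003], 'ft_force': [-0.835, 0.199, 0.154], 'torque': [0.014, 0.013, 0.003], 'grasp_force': 0.0, 'grip_width': 0.085}
scene [[493.1, 0.0, 314.5], [0.0, 493.1, 195.0], [0.0, 0.0, 1.0]] [-0.309  0.618  1.409]
wrist [[297.1, 0.0, 314.8], [0.0, 297.1, 200.6], [0.0, 0.0, 1.0]] [0.724 0.071 0.373]
```

View pics/scene0.png

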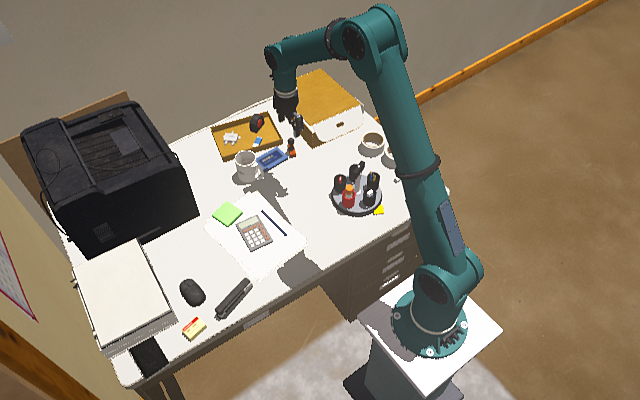

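View pics/wrist0.png

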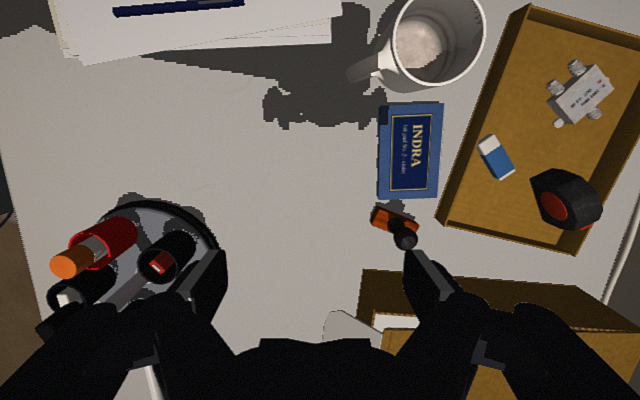

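The scene view shows the caddy at about (357,190), its yellow pointer at (378,210) and the red cup at (349,195). The tape rolls are at (372,143) and (392,155), partly behind the arm. The wrist view shows the caddy at lower left, with the red cup at about (105,240).

```bash
cat > h.py <<'E'
import cv2,numpy as np
def cloud(d):
    v,u=np.mgrid[:400,:640];z=d["z_map"];K=d["K"]
    P=np.stack([(u-K[0,2])/K[0,0]*z,(v-K[1,2])/K[1,1]*z,z],-1)
    X=(P-d["t"])@d["R"];X[z==0]=np.nan
    return X
def ray(d,uv,h):
    r=np.linalg.inv(d["K"])@[uv[0],uv[1],1]@d["R"];c=-d["R"].T@d["t"]
    return c+r*(h-c[2])/r[2]
E
python3 - <<'E'
from workcell import ctrl
from h import *
d=ctrl.get_image("side");cv2.imwrite("pics/side0.png",d["image"][:,:,::-1]);np.savez("side0.npz",**d)
for n in ("scene","side","wrist"):
    d=dict(np.load(n+"0.npz"));X=cloud(d);H=cv2.cvtColor(d["image"],cv2.COLOR_RGB2HSV).astype(int)
    box=(X[...,0]>.3)&(X[...,0]<.8)&(X[...,1]>-.1)&(X[...,1]<.5) if 0 else (np.abs(X[...,2])<.3)
    for name,m in (("yellow",(abs(H[...,0]-28)<5)&(H[...,1]>200)&(H[...,2]>120)&(X[...,2]<.03)),
                   ("red",((H[...,0]<4)|(H[...,0]>176))&(H[...,1]>170)&(H[...,2]>70)&(X[...,2]>.02))):
        k,l,s,c=cv2.connectedComponentsWithStats((m&box).astype(np.uint8))
        for i in range(1,k):
            if s[i,4]>12: q=X[l==i];print(n,name,s[i].tolist(),q.mean(0).round(3),q.min(0).round(3),q.max(0).round(3))
E
```

```text
scene yellow [374, 205, 10, 9, 57] [ 0.404 -0.152  0.005] [ 0.388 -0.172 -0.003] [ 0.419 -0.13   0.016]
scene red [342, 190, 4, 9, 15] [ 0.496 -0.063  0.068] [ 0.471 -0.097  0.028] [ 0.533 -0.049  0.085]
scene red [352, 190, 3, 9, 13] [ 0.471 -0.087  0.07 ] [ 0.455 -0.124  0.025] [ 0.516 -0.071  0.085]
side yellow [302, 265, 12, 8, 58] [ 0.407 -0.154  0.008] [ 0.392 -0.172  0.004] [ 0.42  -0.131  0.011]
side red [340, 224, 6, 4, 17] [ 0.55  -0.093  0.081] [ 0.544 -0.097  0.076] [ 0.56  -0.086  0.085]
side red [312, 226, 13, 18, 92] [ 0.477 -0.085  0.071] [ 0.458 -0.097  0.036] [ 0.501 -0.051  0.084]
wrist red [557, 207, 5, 8, 13] [ 1.007 -0.036  0.046] [ 1.005 -0.039  0.04 ] [ 1.009 -0.031  0.049]
wrist red [68, 232, 17, 16, 64] [ 0.469 -0.055  0.082] [ 0.46  -0.065  0.069] [ 0.481 -0.047  0.085]
wrist red [88, 232, 23, 26, 94] [ 0.497 -0.06   0.083] [ 0.465 -0.077  0.058] [ 0.503 -0.048  0.085]
wrist red [149, 260, 16, 14, 78] [ 0.552 -0.087  0.084] [ 0.534 -0.106  0.061] [ 0.56  -0.079  0.086]
wrist red [86, 267, 14, 3, 29] [ 0.481 -0.091  0.082] [ 0.446 -0.11   0.05 ] [ 0.489 -0.088  0.085]
```

View pics/side0.png

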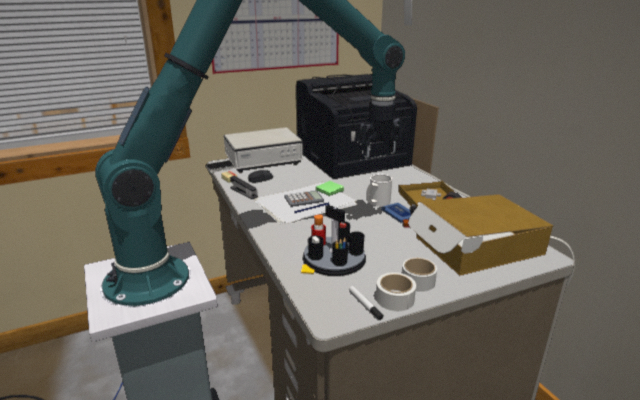

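The side view shows the caddy at about (334,255), the bar handle at (335,214) and the pointer at (308,269). The tape rolls are at (396,290) and (420,272), and the marker is at (366,302). Next I measure the axis, bar and pointer.

Run:
```python
from h import *
for n in ("scene","side","wrist"):
    d=dict(np.load(n+"0.npz"));X=cloud(d);R=(abs(X[...,0]-.51)<.13)&(abs(X[...,1]+.12)<.13)
    I=d["image"].max(-1)
    m=R&(X[...,2]>.127)&(X[...,2]<.168)&(I<90)
    k,l,s,c=cv2.connectedComponentsWithStats(m.astype(np.uint8))
    for i in range(1,k):
        if s[i,4]>8:
            q=X[l==i];b=cv2.minAreaRect((q[:,:2]*1e3).astype(np.float32));print(n,"bar",s[i].tolist(),q.mean(0).round(3),np.round(b[0],1),np.round(b[1],1),round(b[2],1),q[:,2].max().round(3))
            t=q[q[:,2]>.158]
            if len(t)>4:b=cv2.minAreaRect((t[:,:2]*1e3).astype(np.float32));print("   top",len(t),np.round(b[0],1),np.round(b[1],1),round(b[2],1))
    # disc top: enclosing circle
    m=R&(X[...,2]>.02)&(X[...,2]<.029); q=(X[m][:,:2]*1e3).astype(np.float32);print(n,"disc",len(q),cv2.minEnclosingCircle(q) if len(q) else 0)
    # red cup rim: all red above .07
    H=cv2.cvtColor(d["image"],cv2.COLOR_RGB2HSV).astype(int)
    m=R&((H[...,0]<4)|(H[...,0]>176))&(H[...,1]>150)&(X[...,2]>.076)&(X[...,2]<.09)&(np.hypot(X[...,0]-.477,X[...,1]+.08)<.045)
    q=(X[m][:,:2]*1e3).astype(np.float32);print(n,"red rim",len(q),cv2.minEnclosingCircle(q) if len(q) else 0)
```

```text
scene bar [352, 161, 13, 18, 113] [ 0.496 -0.123  0.155] [ 500.2 -126.5] [19.4 63.7] 23.6 0.168
   top 55 [ 499.5 -126.8] [15.7 60.3] 21.8
scene disc 480 ((500.6146240234375, -126.2410888671875), 88.85748291015625)
scene red rim 28 ((476.281494140625, -69.60979461669922), 23.254426956176758)
side bar [325, 205, 20, 18, 236] [ 0.501 -0.136  0.151] [ 502.5 -130.4] [21.4 65.2] 23.6 0.167
   top 82 [ 502.4 -128.9] [20.3 62.3] 23.6
side disc 646 ((501.58074951171875, -130.81275939941406), 88.1130599975586)
side red rim 34 ((478.6897888183594, -72.51614379882812), 22.990434646606445)
wrist bar [34, 301, 48, 42, 752] [ 0.499 -0.101  0.154] [ 495.  -103.8] [20.5 14.5] 41.9 0.166
   top 355 [ 496.7 -105.2] [17.3 16.3] 22.0
wrist disc 3325 ((504.2044677734375, -125.8338623046875), 87.57781219482422)
wrist red rim 454 ((473.96905517578125, -80.90860748291016), 36.840938568115234)
```

Both views agree. The axis is at (0.501, -0.128) and the red cup's direction is about 113°, matching the bar. The pointer's direction is about 194.7°, so the turn needed is about 1.43 rad. The tool's closing line is at 0°, so I spin +23.3° while moving above the bar.

```bash
python3 -m pendant '{"linear": [[-2.5,-1.4,0],[-5,-2.9,0],[-7.5,-4.3,0],[-10,-5.7,0],[-12.5,-7.1,0],[-15,-8.6,0],[-17.5,-10,0],[-20,-11.4,0],[-22.4,-12.8,0],[-22.4,-12.8,0]], "spin": [0.05,0.1,0.15,0.2,0.25,0.3,0.35,0.4,0.407,0.407], "grip": [8.5,8.5,8.5,8.5,8.5,8.5,8.5,8.5,8.5,8.5]}'
python3 - <<'E'
from workcell import ctrl
from h import *
o=ctrl.get_obs();print(o["position"].round(4) if hasattr(o["position"],"round") else o["position"],np.round(o["q"],2),np.round(o["eef_rot"],3))
d=ctrl.get_image("wrist");cv2.imwrite("pics/wrist1.png",d["image"][:,:,::-1]);X=cloud(d)
R=(abs(X[...,0]-.5)<.07)&(abs(X[...,1]+.127)<.07)&(X[...,2]>.158)&(X[...,2]<.168)
q=X[R];b=cv2.minAreaRect((q[:,:2]*1e3).astype(np.float32));print("bar",len(q),b)
E
```

```text
time_s: 0.98
position: [0.4944, -0.1316, 0.2526]
eef_rot: [-1.732, -2.615, 0.008]
ft_force: [-1.0, -0.3, -0.1]
grip_width: 0.0852
grasp_force: 0.0
[ 0.4944 -0.1316  0.2526] [ 0.21  0.33 -0.05  2.08  0.03  0.74  0.54] [-1.732 -2.615  0.008]
bar 1677 ((503.8468017578125, -126.53153991699219), (16.03647804260254, 61.37651443481445), 21.89605140686035)
```

View pics/wrist1.png

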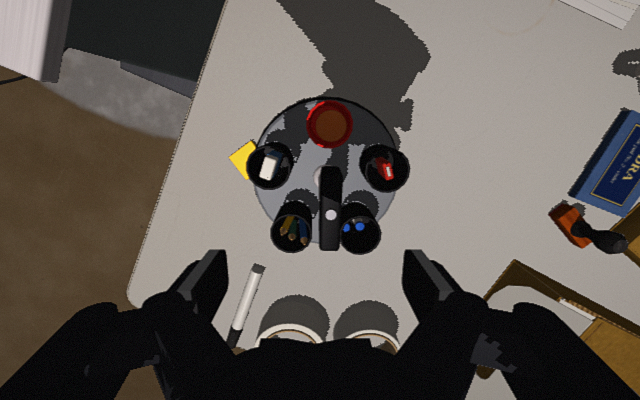

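The wrist view shows the bar running vertically in the picture, centred near (330,208), with the red cup at (330,124) and the pointer at (242,158). The jaws straddle the bar and are aligned with it, so I descend.

```bash
python3 -m pendant '{"linear": [[0.1,0.1,0],[0.1,0.1,-1.5],[0.1,0.1,-3],[0.1,0.1,-4.5],[0.1,0.1,-6],[0.1,0.1,-7.5],[0.1,0.1,-9],[0.1,0.1,-10.1],[0.1,0.1,-10.1],[0.1,0.1,-10.1]], "spin": [-0.01,-0.01,-0.01,-0.01,-0.01,-0.01,-0.01,-0.01,-0.01,-0.01], "grip": [8.5,8.5,8.5,8.5,8.5,8.5,8.5,8.5,8.5,8.5]}'
```

```text
time_s: 1.87
position: [0.5031, -0.126, 0.1518]
eef_rot: [-1.737, -2.617, -0.0]
ft_force: [0.9, 0.3, 0.3]
grip_width: 0.0851
grasp_force: 0.0
```

Tool is on the bar and centred. Close with a firm grip.

```bash
python3 -m pendant '{"linear": [[0,0,0],[0,0,0],[0,0,0],[0,0,0],[0,0,0],[0,0,0],[0,0,0],[0,0,0],[0,0,0],[0,0,0]], "spin": [0,0,0,0,0,0,0,0,0,0], "grip": [6,4,2,1,0.5,0.5,0.5,0.5,0.5,0.5]}' 60
```

```text
time_s: 2.7
position: [0.5037, -0.1266, 0.153]
eef_rot: [1.737, 2.614, 0.003]
ft_force: [3.0, 3.0, 5.8]
grip_width: 0.0151
grasp_force: 61.0
```

```bash
python3 -m pendant '{"linear": [[0,0,0],[0,0,0],[0,0,0],[0,0,0],[0,0,0],[0,0,0],[0,0,0],[0,0,0],[0,0,0],[0,0,0]], "spin": [0.05,0.12,0.19,0.26,0.33,0.4,0.47,0.54,0.6,0.6], "grip": [0.5,0.5,0.5,0.5,0.5,0.5,0.5,0.5,0.5,0.5]}'
python3 - <<'E'
from workcell import ctrl
import numpy as np
o=ctrl.get_obs();print(np.round(o["q"],2),np.round(o["torque"],3),np.round(o["ft_force"],1))
E
```

```text
time_s: 3.53
position: [0.5032, -0.1271, 0.153]
eef_rot: [0.884, 3.012, 0.001]
ft_force: [2.5, 1.9, 6.4]
grip_width: 0.0152
grasp_force: 61.1
[ 0.32  0.49 -0.21  2.14  0.2   0.52  0.96] [ 0.278 -0.388  0.038] [2.5 1.9 6.4]
```

```bash
python3 -m pendant '{"linear": [[0,0,0],[0,0,0],[0,0,0],[0,0,0],[0,0,0],[0,0,0],[0,0,0],[0,0,0],[0,0,0],[0,0,0]], "spin": [0.05,0.11,0.17,0.23,0.29,0.35,0.41,0.47,0.5,0.5], "grip": [0.5,0.5,0.5,0.5,0.5,0.5,0.5,0.5,0.5,0.5]}'
python3 - <<'E'
from workcell import ctrl
import numpy as np
o=ctrl.get_obs();print(np.round(o["q"],2),np.round(o["torque"],3),np.round(o["ft_force"],1))
E
```

```text
time_s: 4.37
position: [0.503, -0.1275, 0.153]
eef_rot: [0.114, 3.137, -0.001]
ft_force: [1.9, 0.2, 7.1]
grip_width: 0.0152
grasp_force: 61.2
[ 0.43  0.51 -0.35  2.14  0.33  0.55  1.33] [ 0.088 -0.425  0.044] [1.9 0.2 7.1]
```

```bash
python3 -m pendant '{"linear": [[0,0,0],[0,0,0],[0,0,0],[0,0,0],[0,0,0],[0,0,0],[0,0,0],[0,0,0],[0,0,0],[0,0,0]], "spin": [0.03,0.06,0.09,0.12,0.15,0.18,0.2,0.2,0.2,0.2], "grip": [0.5,0.5,0.5,0.5,0.5,0.5,0.5,0.5,0.5,0.5]}'
python3 - <<'E'
from workcell import ctrl
from h import *
o=ctrl.get_obs();print(np.round(o["q"],2),np.round(o["torque"],3),np.round(o["ft_force"],1))
for n in ("side","scene"):
    d=ctrl.get_image(n);X=cloud(d);H=cv2.cvtColor(d["image"],cv2.COLOR_RGB2HSV).astype(int)
    cv2.imwrite("pics/%s2.png"%n,cv2.resize(d["image"][150:310,250:450,::-1],None,fx=3,fy=3))
    R=np.hypot(X[...,0]-.502,X[...,1]+.128)<.15
    m=R&((H[...,0]<4)|(H[...,0]>176))&(H[...,1]>150)&(X[...,2]>.03)&(X[...,2]<.09)
    k,l,s,c=cv2.connectedComponentsWithStats(m.astype(np.uint8))
    for i in range(1,k):
        if s[i,4]>5:q=X[l==i];print(n,s[i].tolist(),q.mean(0).round(3),q.min(0).round(3),q.max(0).round(3))
E
```

```text
time_s: 5.2
position: [0.5031, -0.1278, 0.153]
eef_rot: [-0.196, 3.133, -0.002]
ft_force: [2.5, 0.7, 6.1]
grip_width: 0.0149
grasp_force: 61.3
[ 0.47  0.51 -0.41  2.14  0.38  0.56  1.48] [ 0.042 -0.433 -0.17 ] [2.5 0.7 6.1]
side [308, 236, 17, 24, 261] [ 0.438 -0.147  0.06 ] [ 0.419 -0.162  0.032] [ 0.493 -0.066  0.085]
scene [364, 188, 13, 18, 135] [ 0.432 -0.127  0.061] [ 0.415 -0.182  0.031] [ 0.465 -0.112  0.084]
```

View pics/side2.png

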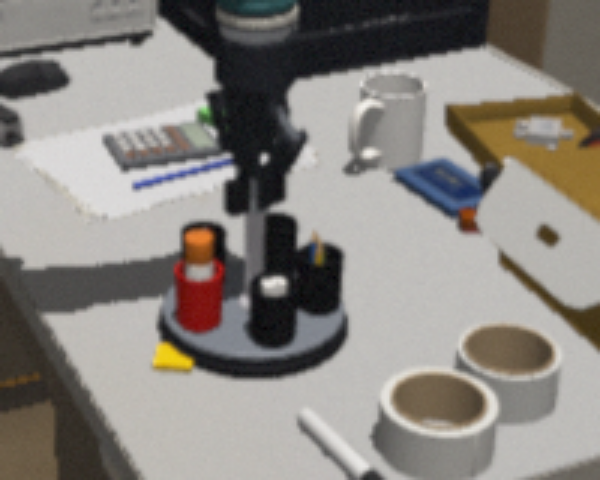

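The side crop shows the red cup at about (200,295), just short of the yellow pointer at (172,357). The moment about z went from +0.04 to -0.17 N m, so the spring stop has been met. I push on in small steps with a firmer grip.

```bash
python3 -m pendant '{"linear": [[0,0,0],[0,0,0],[0,0,0],[0,0,0],[0,0,0],[0,0,0],[0,0,0],[0,0,0],[0,0,0],[0,0,0]], "spin": [0,0,0.01,0.02,0.03,0.04,0.05,0.06,0.06,0.06], "grip": [0.5,0.5,0.5,0.5,0.5,0.5,0.5,0.5,0.5,0.5]}' 100
python3 -c "
from workcell import ctrl
import numpy as np
o=ctrl.get_obs();print(np.round(o['q'],3),np.round(o['torque'],3))"
python3 -m pendant '{"linear": [[0,0,0],[0,0,0],[0,0,0],[0,0,0],[0,0,0],[0,0,0],[0,0,0],[0,0,0],[0,0,0],[0,0,0]], "spin": [0,0.01,0.02,0.03,0.04,0.05,0.06,0.06,0.06,0.06], "grip": [0.5,0.5,0.5,0.5,0.5,0.5,0.5,0.5,0.5,0.5]}'
python3 -c "
from workcell import ctrl
import numpy as np
o=ctrl.get_obs();print(np.round(o['q'],3),np.round(o['torque'],3))"
```

```text
time_s: 6.13
position: [0.5031, -0.1278, 0.1531]
eef_rot: [-0.289, 3.126, -0.002]
ft_force: [1.9, -0.4, 7.2]
grip_width: 0.0145
grasp_force: 98.1
[ 0.48   0.515 -0.425  2.136  0.393  0.562  1.523] [ 0.007 -0.443 -0.287]
time_s: 6.97
position: [0.5032, -0.1279, 0.1531]
eef_rot: [-0.38, 3.116, -0.002]
ft_force: [1.6, 0.7, 7.6]
grip_width: 0.0146
grasp_force: 98.1
[ 0.492  0.518 -0.441  2.135  0.406  0.566  1.568] [ 0.073 -0.411 -0.535]
```

The moment rose sharply, from -0.29 to -0.54 N m, over 0.06 rad. That suggests the hard end, so I verify with the cameras.

Run:
```python
from workcell import ctrl
from h import *
A=np.array([.502,-.128])
ang=lambda p:np.degrees(np.arctan2(p[1]-A[1],p[0]-A[0]))%360
for n in ("side","scene"):
    d=ctrl.get_image(n);X=cloud(d);H=cv2.cvtColor(d["image"],cv2.COLOR_RGB2HSV).astype(int)
    cv2.imwrite("pics/%s3.png"%n,cv2.resize(d["image"][150:310,250:450,::-1],None,fx=3,fy=3))
    R=np.hypot(X[...,0]-.502,X[...,1]+.128)<.15
    m=R&((H[...,0]<4)|(H[...,0]>176))&(H[...,1]>150)&(X[...,2]>.076)&(X[...,2]<.089)&(np.hypot(X[...,0]-.442,X[...,1]+.144)<.04)
    q=(X[m][:,:2]*1e3).astype(np.float32);c,r=cv2.minEnclosingCircle(q);c=np.array(c)/1e3
    y=R&(abs(H[...,0]-28)<6)&(H[...,1]>180)&(X[...,2]<.02);p=X[y].mean(0)
    print(n,len(q),c,r,"red",ang(c),"pointer",p.round(3),ang(p))
    b=R&(X[...,2]>.128)&(X[...,2]<.165)
o=ctrl.get_obs();print(np.round(o['torque'],3),o["grasp_force"],np.round(o["qd"],3))
```

```text
side 58 [ 0.44258759 -0.14474606] 23.006128311157227 red 195.74109265745497 pointer [ 0.407 -0.154  0.008] 194.97586029448644
scene 26 [ 0.43897565 -0.14046007] 23.090482711791992 red 191.183298787509 pointer [ 0.404 -0.152  0.005] 193.5593583178056
[ 0.046 -0.458 -0.513] 98.12850952148438 [ 0.001 -0.    -0.    -0.001 -0.001  0.    -0.001]
```

View pics/scene3.png

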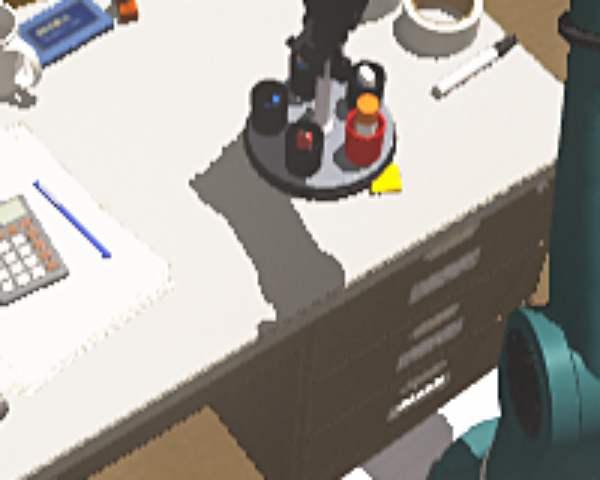

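View pics/side3.png

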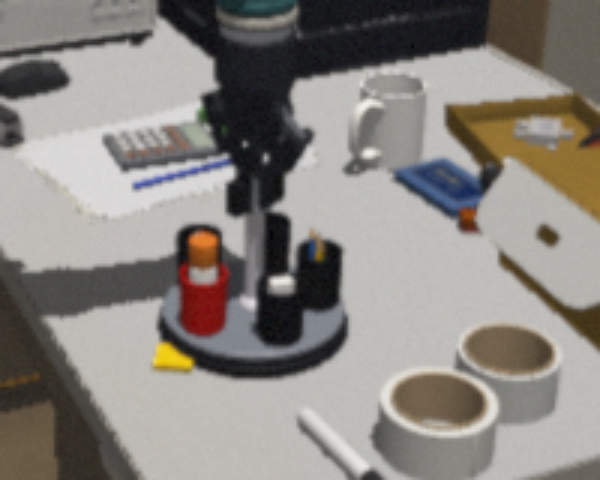

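In both pictures the red cup stands in line with the yellow pointer: scene crop (365,138) with pointer (386,180), side crop (203,297) with pointer (172,357). Measured directions are 191–196° for the cup and about 194° for the pointer. One small extra push confirms the hard end and gives margin.

```bash
python3 -m pendant '{"linear": [[0,0,0],[0,0,0],[0,0,0],[0,0,0],[0,0,0],[0,0,0],[0,0,0],[0,0,0],[0,0,0],[0,0,0]], "spin": [0.01,0.02,0.02,0.02,0.02,0.02,0.02,0.02,0.02,0.02], "grip": [0.5,0.5,0.5,0.5,0.5,0.5,0.5,0.5,0.5,0.5]}'
python3 -c "
from workcell import ctrl
import numpy as np
o=ctrl.get_obs();print(np.round(o['qd'],3),np.round(o['torque'],3))"
```

```text
time_s: 7.9
position: [0.5032, -0.128, 0.1531]
eef_rot: [-0.405, 3.113, -0.001]
ft_force: [2.1, 0.3, 6.8]
grip_width: 0.0149
grasp_force: 99.3
[-0.002 -0.    -0.001 -0.     0.001 -0.    -0.001] [ 0.094 -0.535 -1.067]
```

The moment jumped to -1.07 N m for 0.02 rad, so the caddy is firmly on the hard end. The arm is still and the grip is 99 N, so I hand in.

```bash
python3 -c "
from workcell import ctrl
print(ctrl.sign_off())"
```

```text
the job is handed in; nothing more can be done
None
```

I handed the job in with the caddy pushed to the hard end of its spring stop, the red cup at the yellow pointer (within about 3° by camera) and the gripper holding the bar handle still at about 99 N; no verdict was returned.

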